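Put the washed tea things back in their own green trays

TASK

Put each of the four loose tea things into the green tray made for it: the long spoon in the long trough, the short spoon in the short trough, the square glass jar in the square tray and the cup in the round tray. The spoons lie flat with the hollow of the bowl up (either way round), fully inside the rim; the jar and the cup stand flat on the tray floor, the jar with its sides in line with the tray's. Keep the jar and the cup upright all the time, set the glass jar down gently, and do not push the pump flask or the sugar tin about.

Things in the scene. Friction and masses are not known exactly. Their poses are not given: they have to be found in the camera images.
- long_spoon: Longer aluminium spoon, 150 mm, hollow up. Origin: mid-length on its underside (counter level as it lies); x along it towards the bowl, z up. Bowl 36 mm across, 11 mm deep, centred at x = +57 mm; tail touches down at x = -75. Handle 12 mm wide, 5 mm thick, arched: from x = -25 to +22 it is level, underside 15.5 and top 20.5 mm above the origin; grip there across y. About 35 g.
- short_spoon: Shorter aluminium spoon, 105 mm, hollow up. Origin: mid-length on its underside; x along it towards the bowl, z up. Bowl 30 mm across, 10 mm deep, centred at x = +37.5 mm; tail touches down at x = -52. Handle 12 mm wide, 5 mm thick, arched: from x = -16 to +14 it is level, underside 15.5 and top 20.5 mm above the origin; grip there across y. About 22 g.
- jar: Squat empty glass jar with a screwed-on aluminium lid. Square body 58 x 58 mm with rounded edges, 60 mm high, sides along its x and y; round lid 52 mm in diameter from 64 to 76 mm height. Origin: centre of the underside, z up. All four sides are alike. 190 g.
- cup: Blue melamine cup without handle, open at the top, round: 56 mm across at the foot, 66 mm at the rim, 75 mm high, wall 3 mm. Origin: centre of the underside, z up. 90 g.
- long_tray: Longer green plastic trough, fixed to the counter. Inside 176 mm (along x) by 58 mm (along y), outside 184 x 66 mm; floor 4 mm and top of rim 10 mm above the counter. Origin: centre of the underside, at counter level. For the long spoon.
- short_tray: Shorter green plastic trough, fixed. Inside 130 mm (along x) by 52 mm (along y), outside 138 x 60 mm; floor 4 mm and top of rim 10 mm above the counter. Origin: centre of the underside. For the short spoon.
- square_tray: Square green plastic tray, fixed. Inside 80 x 80 mm, outside 88 x 88 mm, sides along its x and y; floor 4 mm and top of rim 10 mm above the counter. Origin: centre of the underside. For the jar.
- round_tray: Round green plastic tray, fixed. Inside diameter 78 mm, outside 86 mm; floor 4 mm and top of rim 10 mm above the counter. Origin: centre of the underside. For the cup.
- flask: Grey pump flask, bystander, standing at the right: 120 mm in diameter, 274 mm high, with a black spout and handle. Origin: centre of the underside. Leave it where it is.
- sugar_tin: Round steel sugar tin with a black knob, bystander, standing at the left: 94 mm in diameter, 107 mm high. Origin: centre of the underside. Leave it where it is.
Things that resemble listed ones, but are neither listed nor needed, are in the scene too. Of the things like the cup, leave any that is orange, turquoise or yellow; of the rest the larger one is meant.

How it is judged:
At the end, for the whole second after the job is handed in: All released, at rest, flat on the floor of its own tray (origin <6 mm above the tray's). Spoons hollow up, within 18 mm along and 17 mm across of the centre, in line to 0.3 rad (short 0.35). Jar within 13 mm along each side, in line to 0.26 rad. Cup within 13 mm of the centre (x of long_spoon in the frame of long_tray between -0.018 and 0.018 m and y of long_spoon in the frame of long_tray between -0.017 and 0.017 m and z of long_spoon in the frame of long_tray below 0.006 m and angle between each of long_spoon, short_spoon's own z axis and vertical below 0.1 rad and angle between the x axis of long_spoon and the x axis of long_tray, either way round below 0.3 rad and linear speed of each of long_spoon, short_spoon, jar, cup below 0.01 m/s and x of short_spoon in the frame of short_tray between -0.018 and 0.018 m and y of short_spoon in the frame of short_tray between -0.017 and 0.017 m and z of short_spoon in the frame of short_tray below 0.006 m and angle between the x axis of short_spoon and the x axis of short_tray, either way round below 0.35 rad and x of jar in the frame of square_tray between -0.013 and 0.013 m and y of jar in the frame of square_tray between -0.013 and 0.013 m and z of jar in the frame of square_tray below 0.006 m and angle between each of jar, cup's own z axis and vertical below 0.05 rad and (angle between the x axis of jar and the x axis of square_tray, either way round below 0.26 rad or angle between the x axis of jar and the y axis of square_tray, either way round below 0.26 rad) and horizontal distance between cup and round_tray below 0.013 m and z of cup in the frame of round_tray below 0.006 m); the robot touches nothing.
It fails at once if the jar is tipped over 0.6 rad (angle between jar's own z axis and vertical above 0.6 rad).
It fails at once if the cup is tipped over 0.6 rad (angle between cup's own z axis and vertical above 0.6 rad).
It fails at once if the glass jar is banged down on its tray (over 60 N) (contact force between jar and square_tray above 60 N).
It fails at once if the flask is pushed more than 25 mm (distance of flask from where it was at the start of the episode above 0.025 m).
It fails at once if the sugar tin is pushed more than 25 mm (distance of sugar_tin from where it was at the start of the episode above 0.025 m).
It also fails if it takes over 112 s, if anything falls off the work surface, if the arm or the gripper's body presses on something with over 40 N, if the wrist force passes 120 N, or if a joint passes its speed limit or range.

ROBOT

A 7-joint arm with a two-finger parallel gripper is mounted at the origin on the work surface. World frame = base frame: x ahead of the robot, y to its left, z up, the work surface at z = 0. Lengths are in m, angles in rad, forces in N, time in s.
With the tool pointing down it reaches from about 0.4 to 0.875 m from the base axis. Payload 19.3 kg.
Tool frame: the origin (TCP) lies midway between the tips of the shut fingers; the grasp point (between the pads) lies 19 mm behind it; z points along the fingers, y is the line along which they close (so a half turn about z gives the same grasp; the last joint's range is limited). The gripper opens to 85 mm and grips with 20 to 120 N. Pads are 22 mm wide; open, the fingers measure 114 mm over their backs; the gripper's body (76 mm by 85 mm) begins 54 mm behind the grasp point. The pads swing forward as they close: fully open they stand 13 mm farther back than shut.
Start: joints at [-1.406, 0.521, -0.036, 1.599, 0.021, 1.021, -0.113], TCP at [0.145, 0.608, 0.231] pointing down, gripper open.
Joint ranges: [-2.91, 2.91], [-0.3, 2.13], [-1.5, 1.42], [0.17, 2.43], [-1.26, 4.41], [0.16, 1.93], [-2.52, 2.52]. Speed limits (rad/s): [1.89, 1.89, 2.39, 2.39, 3.01, 3.01, 3.01].

INTERFACE

Orientations are given as [roll, pitch, yaw] about the fixed x, y, z axes, in that order (R = Rz(yaw) Ry(pitch) Rx(roll)).
In Python, from workcell import telemetry, grab_frame, calibration, bot, outline_of, landmark_of gives the robot as it stands. The module is installed in compiled form; this text tells all that it offers.
- The arm moves only by the shell command python3 -m inch 'ROWS' [FORCE]. ROWS is JSON, a list of rows, each a list of 7 numbers: the shift along the tool's x, y, z in m, then the turn, a rotation vector about the tool's x, y, z in rad, then the closure, from 0 (fully open) to 1 (shut). A call has 1 to 5 rows; each row shifts and turns the commanded pose from where the row before left it, along the tool's axes as they then stand; what a row does not reach is not made up. A row lasts 1/10 s, in which the tool goes at most 50 mm and 8.59 degrees, less where a joint would pass 70% of its speed; a pose out of reach is approached as far as the arm can. A call is refused whole if a number of a shift passes 0.05 or a number of a turn 0.15, either way. A call with a gripper value outside its range is refused whole. The fingers move at their own pace and stop on an object; FORCE is the grip in N (left out, the last holds). Time passes only in rows, so rows that do not move let the fingers close. It gives the time, the measured TCP pose, the force, the opening and the grip force at its end, in the units of the state.
- telemetry.observe(): the state, without advancing time (a new reading comes with each control period).
- grab_frame(name): name is "scene" or "top" or "wrist"; returns the picture (480x640x3 uint8, red, green, blue); there is no depth.
- calibration(name): a dict with "fovy" (degrees; the focal length in pixels is half the picture's height over the tangent of half this angle, whatever the lens; pixels are square), "cx", "cy" (the principal point, pixels), "pose" (4x4, takes a point from camera to world coordinates). Camera axes: x right, y down, z forward; pixel columns grow to the right and rows downward; lengths in m; the calibration is good to about 2 mm. A picture is of the moment at which its call begins: read the wrist's pose just before it. calibration takes no time and is no camera call; for the wrist camera it gives the pose at the moment of the call.
- bot.job_done(): hands the job in; it is judged then, once.
Trained networks look in the newest picture that a camera, given by its name, has taken for a name from the list of things; names that differ only in an ending like _2 or _b are one class to them, and where a whole thing is asked for, a point or a joint stands for the part that bears it (a point fixed in the world has none). Each returns a list of dicts, best first, with "score" (0 to 1); they miss things now and then, are a little off and sometimes report something else, mostly with a low value. They report only what shows in the picture. A call takes as long as a camera call. They do not tell look-alikes from the thing itself.
- outline_of(label, camera): "region" (480x640 bool, what is visible of it) and "rect" ([left, top, right, bottom] in pixels, round what is visible of it).
- landmark_of(label, camera): "xy" ([column, row] in pixels: a listed point, or the origin of a listed thing).
The state is a dict: "clock": time; "qpos": joint angles; "qd": joint speeds; "joint_efforts": joint torques, N m; "position": TCP position; "tool_rot": TCP orientation; "force": force on the tool from outside, world axes, zero at the start; "moment": the same for the moment, N m; "grip_width": finger opening in m; "finger_force": force on a finger pad.
Only numpy, scipy, OpenCV 4.12 (cv2) and the standard library are available. Lean on these libraries where they do the work, as an engineer would, in place of code of your own. Each camera call takes 0.05 s, during which the arm holds its last target. There are 200 camera calls.

## Working session

There is one attempt and no reset: what is moved stays moved. The work goes in short steps, Python scripts to look and compute and a shell command to move; the robot and the scene stay as the last step left them, time stands still between calls to the robot, and variables do not carry over. Pictures are saved under pics/ and viewed, at most 14 in all, crops included, and the job is handed in when it is done.

```bash
mkdir -p pics
cat > h.py <<'E'
import numpy as np, cv2
from workcell import telemetry, grab_frame, calibration, bot, outline_of, landmark_of
def proj(c,uv,z):
    k=calibration(c); f=240/np.tan(np.radians(k["fovy"])/2); P=np.array(k["pose"])
    d=P[:3,:3]@np.array([(uv[0]-k["cx"])/f,(uv[1]-k["cy"])/f,1]); o=P[:3,3]
    return (o+d*(z-o[2])/d[2])[:3]
def save(c,n):
    im=grab_frame(c); cv2.imwrite(f"pics/{n}.png",im[:,:,::-1]); return im
E
python3 - <<'E'
from h import *
np.set_printoptions(precision=3,suppress=True)
s=telemetry.observe(); print({k:np.round(v,3) for k,v in s.items()})
for c in("top","scene"):
    save(c,c+"0"); k=calibration(c); print(c,k["fovy"],k["cx"],k["cy"],np.array(k["pose"]))
    for n in "long_spoon short_spoon jar cup long_tray short_tray square_tray round_tray flask sugar_tin".split():
        for o in landmark_of(n,c)[:4]:
            print(c,n,round(o["score"],2),np.round(o["xy"]),proj(c,o["xy"],0)[:2])
E
```

```text
{'clock': np.float64(0.0), 'qpos': array([-1.406,  0.522, -0.036,  1.6  ,  0.021,  1.021, -0.113]), 'qd': array([-0.001,  0.001, -0.001, -0.   ,  0.   , -0.001,  0.001]), 'joint_efforts': array([ -0.001, -92.714,   1.98 , -36.992,   0.018,   0.008,   0.   ]), 'position': array([0.145, 0.608, 0.231]), 'tool_rot': array([-3.14 ,  0.   ,  2.907]), 'force': array([-0.396,  0.95 ,  0.161]), 'moment': array([0.009, 0.007, 0.07 ]), 'finger_force': np.float64(0.0), 'grip_width': np.float64(0.085)}
top 56.31040920241317 313.18489043687265 238.18595343795516 [[-0.026 -0.994  0.105  0.344]
 [-1.     0.025 -0.011  0.   ]
 [ 0.008 -0.105 -0.994  1.286]
 [ 0.     0.     0.     1.   ]]
top long_spoon 0.83 [411. 271.] [ 0.377 -0.291]
top long_spoon 0.24 [397. 196.] [ 0.598 -0.26 ]
top short_spoon 0.71 [197. 271.] [0.393 0.321]
top short_spoon 0.59 [520. 236.] [ 0.472 -0.612]
top jar 0.6 [280. 258.] [0.426 0.082]
top cup 0.81 [353. 293.] [ 0.32  -0.123]
top cup 0.63 [340. 252.] [ 0.437 -0.091]
top cup 0.6 [267. 293.] [0.326 0.122]
top cup 0.54 [327. 220.] [ 0.531 -0.056]
top long_tray 0.8 [206. 207.]
[... 472 characters left out ...]
77 -0.293]
scene short_spoon 0.57 [430. 218.] [0.405 0.329]
scene jar 0.84 [350. 230.] [0.435 0.081]
scene jar 0.52 [365. 287.] [0.64  0.098]
scene cup 0.72 [258. 234.] [ 0.428 -0.194]
scene cup 0.64 [294. 232.] [ 0.431 -0.085]
scene cup 0.64 [280. 206.] [ 0.319 -0.123]
scene cup 0.6 [304. 261.] [ 0.54  -0.062]
scene long_tray 0.67 [429. 262.] [0.57  0.292]
scene short_tray 0.72 [225. 224.] [ 0.381 -0.291]
scene short_tray 0.7 [226. 280.] [ 0.587 -0.28 ]
scene square_tray 0.62 [365. 284.] [0.632 0.1  ]
scene square_tray 0.62 [290. 233.] [ 0.43  -0.098]
scene round_tray 0.75 [294. 289.] [ 0.634 -0.095]
scene flask 0.59 [115. 256.] [ 0.48  -0.597]
scene sugar_tin 0.58 [527. 229.] [0.471 0.611]
```

```bash
python3 -c "
import cv2
a=cv2.imread('pics/top0.png')[140:350,60:560]; cv2.imwrite('pics/top0c.png',cv2.resize(a,None,fx=1.6,fy=1.6,interpolation=2))
a=cv2.imread('pics/scene0.png')[150:330,80:560]; cv2.imwrite('pics/scene0c.png',cv2.resize(a,None,fx=1.6,fy=1.6,interpolation=2))"
```

```text
(no output)
```

View pics/top0c.png

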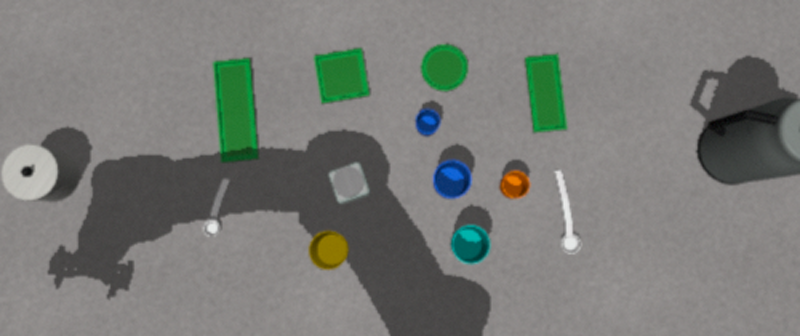

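View pics/scene0c.png

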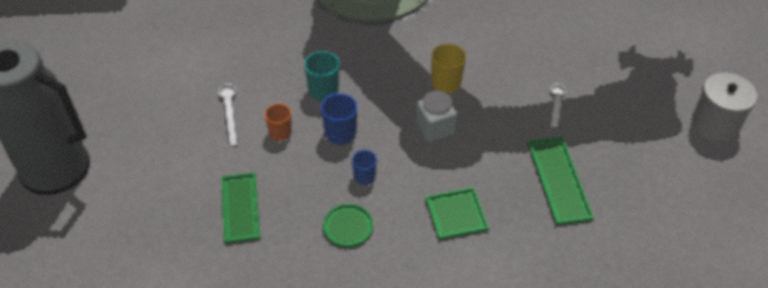

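Top crop (scaled 1.6, offset 60,140): the large dark-blue cup is at (453,180). A small dark-blue look-alike is at (428,122), and the orange, turquoise and yellow ones are to be left. The jar is at (348,183), the long spoon at (565,210) with its bowl toward the base, and the short spoon at (218,207) with its bowl toward the base. The trays run long, square, round, short from left to right at the top. The spoons lie on the opposite sides from their trays.

```bash
cat >> h.py <<'E'
def poly(c,reg,z):
    ct=max(cv2.findContours(reg.astype(np.uint8),0,1)[0],key=cv2.contourArea)[:,0]
    return np.array([proj(c,p,z)[:2] for p in ct],np.float32)
def rect(P):
    (x,y),(w,h),a=cv2.minAreaRect(P*1000)
    if w<h: w,h,a=h,w,a+90
    return np.round([x,y,w,h,(a+90)%180-90],1)
E
python3 - <<'E'
from h import *
Z=dict(long_spoon=.012,short_spoon=.012,jar=.06,cup=.075,long_tray=.01,short_tray=.01,square_tray=.01,round_tray=.01)
for c in("top","scene"):
    grab_frame(c)
    for n,z in Z.items():
        for o in outline_of(n,c)[:5]:
            if o["score"]<.3: continue
            P=poly(c,o["region"],z); print(c,n,round(o["score"],2),np.round(o["rect"]),"mm/deg",rect(P),"mean",np.round(np.mean(np.array([proj(c,p[::-1],z)[:2] for p in np.argwhere(o["region"])]),0)*1000))
E
```

```text
top long_spoon 0.74 [405. 248. 419. 298.] mm/deg [ 373.7 -299.2  145.8   32.1    2.3] mean [ 362. -297.]
top short_spoon 0.5 [187. 255. 201. 286.] mm/deg [3.711e+02 3.316e+02 3.940e+01 2.250e+01 2.000e-01] mean [394. 322.]
top cup 0.97 [253. 284. 280. 307.] mm/deg [318.2 120.2  64.3  61.1  88.5] mean [318. 120.]
top cup 0.72 [346. 283. 368. 303.] mm/deg [ 321.8 -119.1   64.1   58.9   43.3] mean [ 323. -119.]
top cup 0.66 [331. 239. 356. 264.] mm/deg [432.2 -89.9  65.2  59.7  -1.8] mean [432. -90.]
top cup 0.65 [374. 246. 391. 266.] mm/deg [ 422.5 -196.7   40.9   40.7   -2.3] mean [ 421. -197.]
top cup 0.56 [321. 212. 335. 225.] mm/deg [530.3 -52.2  43.8  41.4  88.6] mean [530. -52.]
top long_tray 0.74 [193. 175. 222. 243.] mm/deg [571.7 288.9 184.9  67.4   4.7] mean [571. 289.]
top short_tray 0.89 [386. 175. 413. 222.] mm/deg [ 588.3 -270.6  138.2   62.1    3.7] mean [ 588. -271.]
top square_tray 0.95 [258. 173. 290. 203.] mm/deg [628.8  99.1  89.7  88.7   8.1] mean [629.  98.]
top round_tray 0.95 [322. 170. 355. 198.] mm/deg [640.7 -88.4  84.3  82.8  88.6] mean [640. -88.]Traceback (most recent call last):
  File "<stdin>", line 8, in <module>
  File "h.py", line 4, in proj
    k=calibration(c); f=240/np.tan(np.radians(k["fovy"])/2); P=np.array(k["pose"])
ValueError: time passes only in moves, steps and waits
```

```bash
cat > h.py <<'E'
import numpy as np, cv2, json, sys, math
from workcell import telemetry, grab_frame, calibration, bot, outline_of, landmark_of
np.set_printoptions(precision=4,suppress=True)
def ray(k,uv):
    f=240/np.tan(np.radians(k["fovy"])/2); P=np.array(k["pose"]); uv=np.atleast_2d(uv).astype(float)
    d=np.c_[(uv[:,0]-k["cx"])/f,(uv[:,1]-k["cy"])/f,np.ones(len(uv))]@P[:3,:3].T
    return P[:3,3],d
def proj(k,uv,z):
    o,d=ray(k,uv); return (o+d*((z-o[2])/d[:,2])[:,None])[:,:2]
def save(c,n):
    k=calibration(c); im=grab_frame(c); cv2.imwrite(f"pics/{n}.png",im[:,:,::-1]); return k
def poly(k,reg,z):
    ct=max(cv2.findContours(reg.astype(np.uint8),0,1)[0],key=cv2.contourArea)[:,0]
    return proj(k,ct,z)
def rect(P):
    (x,y),(w,h),a=cv2.minAreaRect((P*1000).astype(np.float32))
    if w<h: w,h,a=h,w,a+90
    return np.round([x,y,w,h,(a+90)%180-90],1)
def plan(x,y,z,yaw,vmax=.045,smax=.14):  # yaw in deg, mod 180 nearest
    s=telemetry.observe(); p=np.array(s["position"]); y0=s["tool_rot"][2]
    d=np.array([x,y,z])-p; dy=math.radians(yaw)-y0
    dy=(dy+np.pi)%(2*np.pi)-np.pi
    n=max(1,math.ceil(max(np.linalg.norm(d)/vmax,abs(dy)/smax)))
    print("from",p,s["tool_rot"],"q7",s["qpos"][6],"rows",n,"width",s["grip_width"])
    for i in range(n):
        a=y0+dy*i/n; e=d/n; c,sn=math.cos(a),math.sin(a)
        print([round(v,4) for v in (c*e[0]+sn*e[1], sn*e[0]-c*e[1], -e[2])],"tz",round(-dy/n,3))
    print("tilt corr",s["tool_rot"][:2])
E
cat > p.py <<'E'
from h import *
plan(*map(float,sys.argv[1:]))
E
python3 - <<'E'
from h import *
k=save("wrist","w0"); T=np.array(k["pose"]); print(k["fovy"],T)
# camera in tool frame
a=telemetry.observe(); from scipy.spatial.transform import Rotation as R
M=R.from_euler("xyz",a["tool_rot"]).as_matrix(); print(M.T@(T[:3,3]-a["position"]), M.T@T[:3,:3])
E
python3 p.py 0.38 0.29 0.23 180
```

```text
67.86604672443512 [[ 0.2335  0.9317  0.2782  0.0742]
 [ 0.9724 -0.2235 -0.0674  0.6251]
 [-0.0007  0.2863 -0.9582  0.3739]
 [ 0.      0.      0.      1.    ]]
[ 0.0733  0.0002 -0.1426] [[-0.0008 -0.9582 -0.2863]
 [ 1.     -0.0006 -0.0008]
 [ 0.0006 -0.2863  0.9582]]
from [0.1454 0.6078 0.2313] [-3.1416  0.      2.9067] q7 -0.11280180952028479 rows 9 width 0.0853214520097132
[np.float64(-0.0336), np.float64(-0.0283), np.float64(0.0001)] tz -0.026
[np.float64(-0.0328), np.float64(-0.0291), np.float64(0.0001)] tz -0.026
[np.float64(-0.032), np.float64(-0.03), np.float64(0.0001)] tz -0.026
[np.float64(-0.0313), np.float64(-0.0308), np.float64(0.0001)] tz -0.026
[np.float64(-0.0304), np.float64(-0.0316), np.float64(0.0001)] tz -0.026
[np.float64(-0.0296), np.float64(-0.0324), np.float64(0.0001)] tz -0.026
[np.float64(-0.0287), np.float64(-0.0332), np.float64(0.0001)] tz -0.026
[np.float64(-0.0279), np.float64(-0.0339), np.float64(0.0001)] tz -0.026
[np.float64(-0.027), np.float64(-0.0346), np.float64(0.0001)] tz -0.026
tilt corr [-3.1416  0.    ]
```

```bash
python3 -m inch '[[-0.034,-0.028,0,0,0,-0.026,0],[-0.034,-0.028,0,0,0,-0.026,0],[-0.033,-0.03,0.01,0,0,-0.026,0],[-0.032,-0.03,0.01,0,0,-0.026,0],[-0.031,-0.031,0.01,0,0,-0.026,0]]' && python3 -m inch '[[-0.03,-0.032,0.01,0,0,-0.026,0],[-0.03,-0.032,0.02,0,0,-0.026,0],[-0.028,-0.033,0.02,0,0,-0.026,0],[-0.02,-0.03,0.02,0,0,-0.026,0],[0,0,0,0,0,0,0]]'
cat > spoon.py <<'E'
from h import *
n,pic,cam=sys.argv[1:4]
k=save(cam,pic)
for o in outline_of(n,cam)[:3]:
    Q=np.argwhere(o["region"])[:,::-1]; P=proj(k,Q,.012); print(o["score"],len(Q),rect(poly(k,o["region"],.012)))
    m=P.mean(0); u=np.linalg.svd(P-m,full_matrices=False)[2][0]; t=(P-m)@u; v=(P-m)@[-u[1],u[0]]
    ends=[]
    for e in (t<t.min()+.02, t>t.max()-.02): ends.append((P[e].mean(0),np.ptp(v[e])))
    ends.sort(key=lambda e:e[1]); d=ends[1][0]-ends[0][0]
    mid=m+u*(t.min()+t.max())/2
    print("len",np.ptp(t),"mid",mid,"tail,bowl",ends,"yaw",np.degrees(np.arctan2(d[1],d[0])))
for o in landmark_of(n,cam)[:2]: print(o["score"],o["xy"],proj(k,o["xy"],.0))
E
python3 spoon.py short_spoon w1 wrist
```

```text
clock: 2.1
position: [0.2809, 0.4319, 0.2012]
tool_rot: [3.141, 0.0, 3.038]
force: [1.1, 1.2, -0.4]
grip_width: 0.0854
finger_force: 0.0
clock: 2.6
position: [0.381, 0.2942, 0.1294]
tool_rot: [-3.138, -0.002, 3.136]
force: [-0.1, 0.1, -0.6]
grip_width: 0.0853
finger_force: 0.0
0.63 2548 [396.8 324.8 101.4  28.4 -12.8]
len 0.10148630404260581 mid [0.3963 0.323 ] tail,bowl [(array([0.435 , 0.3106]), np.float64(0.013648945914206595)), (array([0.3582, 0.3337]), np.float64(0.028461962677266667))] yaw 163.30642072751397
0.63 [353.1, 245.4] [[0.3955 0.3229]]
0.29 [118.4, 476.6] [[0.6362 0.0944]]
```

View pics/w1.png

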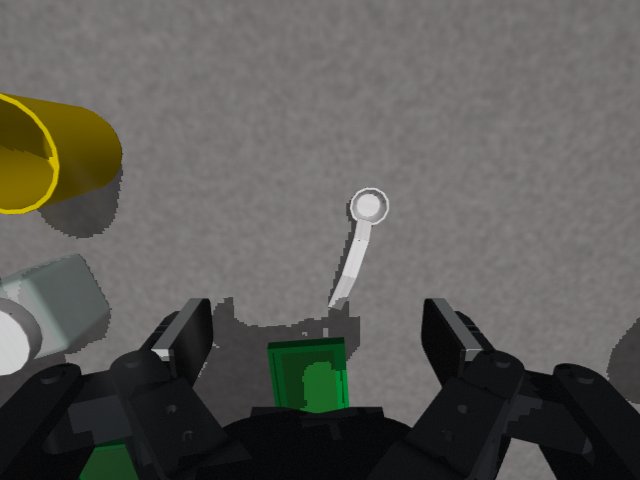

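The wrist view shows the short spoon, hollow up, with its bowl at (370,205) and tail at (332,305). It lies between the fingers and slightly ahead of them.

Run:
```python
from h import *
k=calibration("wrist")
t=proj(k,[332,304],.003)[0]; b=proj(k,[369.5,205.5],.010)[0]; d=b-t
print(t,b,np.linalg.norm(d),np.degrees(np.arctan2(d[1],d[0])), "origin", b-d/np.linalg.norm(d)*.0375)
plan(0.395,0.3235,0.06,163.5); plan(0.395,0.3235,0.005,163.5)
```

```text
[0.4453 0.3127] [0.3598 0.3397] 0.08965921017576725 162.4400006449826 origin [0.3955 0.3284]
from [0.3792 0.2998 0.1315] [ 3.1411 -0.      3.1405] q7 0.754293376613087 rows 3 width 0.08512024261958333
[np.float64(-0.0053), np.float64(0.0079), np.float64(0.0238)] tz 0.096
[np.float64(-0.0045), np.float64(0.0084), np.float64(0.0238)] tz 0.096
[np.float64(-0.0037), np.float64(0.0088), np.float64(0.0238)] tz 0.096
tilt corr [ 3.1411 -0.    ]
from [0.3792 0.2998 0.1315] [ 3.1411 -0.      3.1405] q7 0.754293376613087 rows 3 width 0.08512024261958333
[np.float64(-0.0053), np.float64(0.0079), np.float64(0.0422)] tz 0.096
[np.float64(-0.0045), np.float64(0.0084), np.float64(0.0422)] tz 0.096
[np.float64(-0.0037), np.float64(0.0088), np.float64(0.0422)] tz 0.096
tilt corr [ 3.1411 -0.    ]
```

```bash
python3 -m inch '[[-0.005,0.008,0.02,0,0,0.099,0],[-0.0045,0.0084,0.03,0,0,0.099,0],[-0.0037,0.0088,0.03,0,0,0.099,0],[0,0,0.015,0,0,0,0],[0,0,0,0,0,0,0]]'; python3 p.py 0.395 0.3235 0.005 163
```

```text
clock: 3.25
position: [0.3935, 0.3239, 0.035]
tool_rot: [-3.14, -0.001, 2.846]
force: [-0.1, 1.0, 0.9]
grip_width: 0.0853
finger_force: 0.0
from [0.3935 0.3239 0.035 ] [-3.1398 -0.0014  2.8462] q7 0.5153657067659172 rows 1 width 0.08532492702350206
[np.float64(-0.0015), np.float64(0.0), np.float64(0.03)] tz 0.001
tilt corr [-3.1398 -0.0014]
```

```bash
python3 -m inch '[[-0.001,0,0.015,0,0,0,0],[0,0,0.015,0,0,0,0.3],[0,0,0,0,0,0,0.6],[0,0,0,0,0,0,1],[0,0,0,0,0,0,1]]' 50 && python3 -m inch '[[0,0,0,0,0,0,1],[0,0,0,0,0,0,1],[0,0,0,0,0,0,1],[0,0,0,0,0,0,1],[0,0,0,0,0,0,1]]'; python3 p.py 0.49 -0.29 0.17 183.7
```

```text
clock: 3.75
position: [0.3963, 0.3233, 0.0075]
tool_rot: [3.14, 0.001, 2.844]
force: [-0.1, 1.1, 0.6]
grip_width: 0.0278
finger_force: 0.0
clock: 4.25
position: [0.3963, 0.323, 0.0072]
tool_rot: [3.141, 0.0, 2.844]
force: [-2.4, -1.0, 10.9]
grip_width: 0.0109
finger_force: 48.7
from [0.3963 0.323  0.0072] [3.1405 0.0005 2.8437] q7 0.5185192976897216 rows 15 width 0.010937299124541881
[np.float64(-0.018), np.float64(-0.0372), np.float64(-0.0109)] tz -0.024
[np.float64(-0.0171), np.float64(-0.0377), np.float64(-0.0109)] tz -0.024
[np.float64(-0.0161), np.float64(-0.0381), np.float64(-0.0109)] tz -0.024
[np.float64(-0.0152), np.float64(-0.0384), np.float64(-0.0109)] tz -0.024
[np.float64(-0.0143), np.float64(-0.0388), np.float64(-0.0109)] tz -0.024
[np.float64(-0.0133), np.float64(-0.0391), np.float64(-0.0109)] tz -0.024
[np.float64(-0.0124), np.float64(-0.0394), np.float64(-0.0109)] tz -0.024
[np.float64(-0.0114), np.float64(-0.0397), np.float64(-0.0109)] tz -0.024
[np.float64(-0.0105), np.float64(-0.04), np.float64(-0.0109)] tz -0.024
[np.float64(-0.0095), np.float64(-0.0402), np.float64(-0.0109)] tz -0.024
[np.float64(-0.0085), np.float64(-0.0405), np.float64(-0.0109)] tz -0.024
[np.float64(-0.0076), np.float64(-0.0406), np.float64(-0.0109)] tz -0.024
[np.float64(-0.0066), np.float64(-0.0408), np.float64(-0.0109)] tz -0.024
[np.float64(-0.0056), np.float64(-0.041), np.float64(-0.0109)] tz -0.024
[np.float64(-0.0046), np.float64(-0.0411), np.float64(-0.0109)] tz -0.024
tilt corr [3.1405 0.0005]
```

```bash
python3 -m inch '[[0,0,-0.03,0,0,0,1],[0,0,-0.04,0,0,0,1],[0,0,-0.04,0,0,0,1],[0,0,-0.02,0,0,0,1],[0,0,0,0,0,0,1]]'; python3 -c "
from h import *
k=save('wrist','w2')"; python3 p.py 0.588 -0.271 0.135 183.7 0.048
```

```text
clock: 4.75
position: [0.397, 0.3237, 0.1395]
tool_rot: [3.137, 0.002, 2.844]
force: [0.7, 0.7, -0.6]
grip_width: 0.0103
finger_force: 49.2
from [0.3964 0.3232 0.1378] [3.1389 0.0013 2.8438] q7 0.5116102805711605 rows 14 width 0.010308074358309648
[np.float64(-0.0255), np.float64(-0.0366), np.float64(0.0002)] tz -0.026
[np.float64(-0.0246), np.float64(-0.0372), np.float64(0.0002)] tz -0.026
[np.float64(-0.0236), np.float64(-0.0378), np.float64(0.0002)] tz -0.026
[np.float64(-0.0226), np.float64(-0.0384), np.float64(0.0002)] tz -0.026
[np.float64(-0.0216), np.float64(-0.039), np.float64(0.0002)] tz -0.026
[np.float64(-0.0206), np.float64(-0.0396), np.float64(0.0002)] tz -0.026
[np.float64(-0.0196), np.float64(-0.0401), np.float64(0.0002)] tz -0.026
[np.float64(-0.0185), np.float64(-0.0406), np.float64(0.0002)] tz -0.026
[np.float64(-0.0175), np.float64(-0.041), np.float64(0.0002)] tz -0.026
[np.float64(-0.0164), np.float64(-0.0415), np.float64(0.0002)] tz -0.026
[np.float64(-0.0153), np.float64(-0.0419), np.float64(0.0002)] tz -0.026
[np.float64(-0.0142), np.float64(-0.0423), np.float64(0.0002)] tz -0.026
[np.float64(-0.0131), np.float64(-0.0426), np.float64(0.0002)] tz -0.026
[np.float64(-0.012), np.float64(-0.0429), np.float64(0.0002)] tz -0.026
tilt corr [3.1389 0.0013]
```

View pics/w2.png

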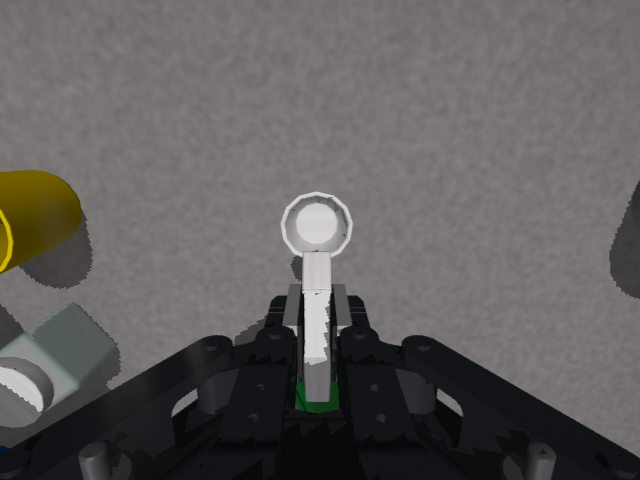

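The short spoon is held straight in line with the gripper, with its bowl at (317,224) and hollow up. I'll carry it across now.

```bash
python3 -m inch '[[-0.0255,-0.0366,0,0,0,-0.026,1],[-0.0246,-0.0372,0,0,0,-0.026,1],[-0.0236,-0.0378,0,0,0,-0.026,1],[-0.0226,-0.0384,0,0,0,-0.026,1],[-0.0216,-0.039,0,0,0,-0.026,1]]' && python3 -m inch '[[-0.0206,-0.0396,0,0,0,-0.026,1],[-0.0196,-0.04,0,0,0,-0.026,1],[-0.0185,-0.0406,0,0,0,-0.026,1],[-0.0175,-0.041,0,0,0,-0.026,1],[-0.0164,-0.0415,0,0,0,-0.026,1]]' && python3 -m inch '[[-0.0153,-0.042,0,0,0,-0.026,1],[-0.0142,-0.0423,0,0,0,-0.026,1],[-0.0131,-0.0426,0,0,0,-0.026,1],[-0.012,-0.043,0,0,0,-0.026,1],[0,0,0,0,0,0,1]]'; python3 p.py 0.588 -0.271 0.05 183.7
```

```text
clock: 5.3
position: [0.4641, 0.1087, 0.1355]
tool_rot: [-3.141, -0.001, 2.975]
force: [0.8, 0.9, 0.3]
grip_width: 0.0106
finger_force: 49.2
clock: 5.8
position: [0.5327, -0.1034, 0.1353]
tool_rot: [3.141, -0.001, 3.105]
force: [0.6, 0.6, -0.1]
grip_width: 0.0104
finger_force: 49.2
clock: 6.3
position: [0.587, -0.278, 0.1347]
tool_rot: [-3.139, -0.001, -3.081]
force: [-0.9, 0.1, -0.1]
grip_width: 0.0103
finger_force: 49.2
from [ 0.587  -0.278   0.1347] [-3.1395 -0.0014 -3.0807] q7 1.9760393346965595 rows 2 width 0.010255883151939465
[np.float64(-0.0007), np.float64(0.0035), np.float64(0.0423)] tz -0.002
[np.float64(-0.0007), np.float64(0.0035), np.float64(0.0423)] tz -0.002
tilt corr [-3.1395 -0.0014]
```

```bash
python3 -m inch '[[0,0,0.03,0,0,0,1],[0,0,0.03,0,0,0,1],[0,0,0.015,0,0,0,1],[0,0,0,0,0,0,1]]'; python3 p.py 0.588 -0.271 0.012 183.7
```

```text
clock: 6.7
position: [0.5864, -0.2708, 0.0587]
tool_rot: [3.14, -0.004, -3.075]
force: [0.0, -0.2, 0.1]
grip_width: 0.0101
finger_force: 49.2
from [ 0.5864 -0.2708  0.0587] [ 3.1397 -0.0039 -3.0752] q7 1.9689494768382172 rows 2 width 0.010082682765379975
[np.float64(-0.0008), np.float64(-0.0001), np.float64(0.0234)] tz 0.001
[np.float64(-0.0008), np.float64(-0.0001), np.float64(0.0234)] tz 0.001
tilt corr [ 3.1397 -0.0039]
```

```bash
python3 -m inch '[[-0.001,0,0.023,0,0,0,1],[0,0,0.014,0,0,0,1],[0,0,0.009,0,0,0,1],[0,0,0,0,0,0,1],[0,0,0,0,0,0,1]]' && python3 -m inch '[[0,0,0,0,0,0,0.78],[0,0,0,0,0,0,0.74],[0,0,0,0,0,0,0.74],[0,0,0,0,0,0,0.74]]'
```

```text
clock: 7.2
position: [0.589, -0.2717, 0.0159]
tool_rot: [-3.141, 0.0, -3.076]
force: [0.3, -0.5, 0.3]
grip_width: 0.0099
finger_force: 49.2
clock: 7.6
position: [0.5889, -0.2716, 0.0155]
tool_rot: [-3.141, 0.0, -3.075]
force: [0.0, 0.9, 0.4]
grip_width: 0.0222
finger_force: 0.0
```

```bash
python3 -m inch '[[0,0,-0.02,0,0,0,0.74],[0,0,-0.035,0,0,0,0.3],[0,0,-0.045,0,0,0,0],[0.04,0,-0.02,0,0,0,0],[0.04,0,0,0,0,0,0]]' && python3 -m inch '[[0.04,0,0,0,0,0,0],[0.04,0,0,0,0,0,0],[0.04,0,0,0,0,0,0],[0,0,0,0,0,0,0],[0,0,0,0,0,0,0]]';  python3 spoon.py long_spoon w3 wrist; python3 p.py 0.377 -0.295 0.05 189
```

```text
clock: 8.1
position: [0.5096, -0.2772, 0.1382]
tool_rot: [-3.139, 0.004, -3.075]
force: [0.9, -1.8, -0.3]
grip_width: 0.0789
finger_force: 0.0
clock: 8.6
position: [0.389, -0.2851, 0.1358]
tool_rot: [-3.141, 0.001, -3.076]
force: [-0.4, 0.7, 0.9]
grip_width: 0.0857
finger_force: 0.0
0.75 4076 [ 373.7 -299.8  144.9   34.5    1.8]
len 0.1455696108048096 mid [ 0.3736 -0.2954] tail,bowl [(array([ 0.4357, -0.2878]), np.float64(0.012264714913440323)), (array([ 0.3125, -0.3025]), np.float64(0.03464473517792942))] yaw -173.15073183909152
0.71 [303.5, 209.3] [[ 0.3762 -0.2964]]
from [ 0.3902 -0.2846  0.1354] [-3.1414  0.0006 -3.0746] q7 2.13330040687212 rows 2 width 0.08521926552426583
[np.float64(0.0069), np.float64(-0.0047), np.float64(0.0427)] tz -0.045
[np.float64(0.0071), np.float64(-0.0044), np.float64(0.0427)] tz -0.045
tilt corr [-3.1414  0.0006]
```

View pics/w3.png

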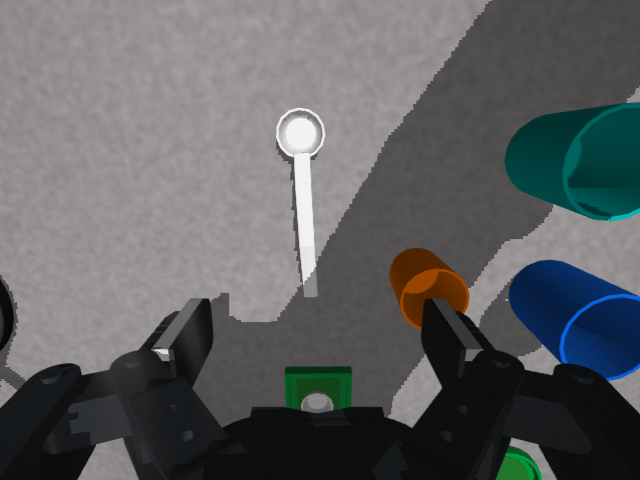

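The wrist view shows the long spoon, hollow up, with its bowl at (300,133) and tail at (310,296). The orange cup is beside the right finger, so I'll go down part-closed. The short spoon's bowl shows inside its tray at (317,402).

```bash
python3 -m inch '[[0.01,-0.005,0.02,0,0,-0.03,0.4],[0.01,-0.005,0.04,0,0,-0.03,0.45],[0,0,0.04,0,0,0,0.45],[0,0,0,0,0,0,0.45],[0,0,0,0,0,0,0.45]]' 50; python3 p.py 0.372 -0.2957 0.007 186.9
```

```text
clock: 9.25
position: [0.3705, -0.296, 0.0356]
tool_rot: [3.141, -0.001, -3.015]
force: [0.1, 0.9, 1.2]
grip_width: 0.0469
finger_force: 0.0
from [ 0.3705 -0.296   0.0356] [ 3.1407 -0.001  -3.0148] q7 2.2073709402252715 rows 1 width 0.04686623743697072
[np.float64(-0.0015), np.float64(0.0001), np.float64(0.0286)] tz 0.006
tilt corr [ 3.1407 -0.001 ]
```

```bash
python3 -m inch '[[-0.001,0,0.015,0,0,0.006,0.45],[0,0,0.013,0,0,0,0.45],[0,0,0,0,0,0,0.7],[0,0,0,0,0,0,1],[0,0,0,0,0,0,1]]' 50 && python3 -m inch '[[0,0,0,0,0,0,1],[0,0,0,0,0,0,1],[0,0,0,0,0,0,1]]' && python3 -m inch '[[0,0,-0.03,0,0,0,1],[0,0,-0.04,0,0,0,1],[0,0,-0.04,0,0,0,1],[0,0,-0.02,0,0,0,1],[0,0,0,0,0,0,1]]'; python3 -c "
from h import *
k=save('wrist','w4')"; python3 p.py 0.568 0.289 0.135 184.7 0.048
```

```text
clock: 9.75
position: [0.3715, -0.2964, 0.0082]
tool_rot: [-3.141, 0.001, -3.021]
force: [-0.5, 1.2, 3.9]
grip_width: 0.0104
finger_force: 48.7
clock: 10.05
position: [0.3715, -0.2964, 0.0081]
tool_rot: [-3.141, 0.001, -3.021]
force: [0.1, 1.6, 9.4]
grip_width: 0.0103
finger_force: 49.3
clock: 10.55
position: [0.3722, -0.2971, 0.1404]
tool_rot: [-3.138, 0.004, -3.022]
force: [-0.2, 1.3, -0.9]
grip_width: 0.01
finger_force: 49.1
from [ 0.3716 -0.2967  0.1388] [-3.1396  0.0023 -3.0216] q7 2.2170918808435793 rows 13 width 0.010123412258125162
[np.float64(-0.0204), np.float64(0.0429), np.float64(0.0003)] tz 0.003
[np.float64(-0.0203), np.float64(0.043), np.float64(0.0003)] tz 0.003
[np.float64(-0.0201), np.float64(0.043), np.float64(0.0003)] tz 0.003
[np.float64(-0.02), np.float64(0.0431), np.float64(0.0003)] tz 0.003
[np.float64(-0.0199), np.float64(0.0432), np.float64(0.0003)] tz 0.003
[np.float64(-0.0198), np.float64(0.0432), np.float64(0.0003)] tz 0.003
[np.float64(-0.0196), np.float64(0.0433), np.float64(0.0003)] tz 0.003
[np.float64(-0.0195), np.float64(0.0433), np.float64(0.0003)] tz 0.003
[np.float64(-0.0194), np.float64(0.0434), np.float64(0.0003)] tz 0.003
[np.float64(-0.0193), np.float64(0.0434), np.float64(0.0003)] tz 0.003
[np.float64(-0.0191), np.float64(0.0435), np.float64(0.0003)] tz 0.003
[np.float64(-0.019), np.float64(0.0436), np.float64(0.0003)] tz 0.003
[np.float64(-0.0189), np.float64(0.0436), np.float64(0.0003)] tz 0.003
tilt corr [-3.1396  0.0023]
```

View pics/w4.png

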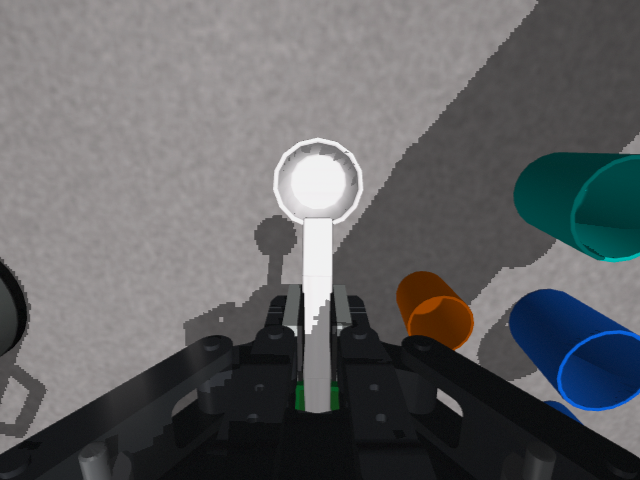

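The long spoon is held in line and level, with its bowl at (318,182). I'll carry it to the long tray.

```bash
python3 -m inch '[[-0.0204,0.043,0,0,0,0.003,1],[-0.0203,0.043,0,0,0,0.003,1],[-0.02,0.043,0,0,0,0.003,1],[-0.02,0.043,0,0,0,0.003,1],[-0.02,0.043,0,0,0,0.003,1]]' && python3 -m inch '[[-0.0198,0.0432,0,0,0,0.003,1],[-0.0196,0.0433,0,0,0,0.003,1],[-0.0195,0.0433,0,0,0,0.003,1],[-0.0194,0.0434,0,0,0,0.003,1],[-0.0193,0.0434,0,0,0,0.003,1]]' && python3 -m inch '[[-0.019,0.0435,0,0,0,0.003,1],[-0.019,0.0436,0,0,0,0.003,1],[-0.019,0.0436,0,0,0,0.003,1],[0,0,0.03,0,0,0,1],[0,0,0.03,0,0,0,1]]'; python3 p.py 0.569 0.289 0.013 184.7
```

```text
clock: 11.1
position: [0.4464, -0.0692, 0.1365]
tool_rot: [3.141, -0.001, -3.037]
force: [0.5, -1.0, -0.3]
grip_width: 0.0104
finger_force: 49.2
clock: 11.6
position: [0.5221, 0.1559, 0.1363]
tool_rot: [-3.141, -0.001, -3.051]
force: [1.4, -0.8, -0.1]
grip_width: 0.0104
finger_force: 49.2
clock: 12.1
position: [0.5672, 0.2907, 0.0753]
tool_rot: [3.141, -0.0, -3.058]
force: [-0.4, -0.8, -0.8]
grip_width: 0.01
finger_force: 49.2
from [0.5672 0.2907 0.0753] [ 3.1414 -0.0003 -3.0583] q7 1.0426197983587213 rows 2 width 0.010014776993400856
[np.float64(-0.0008), np.float64(-0.0009), np.float64(0.0312)] tz 0.001
[np.float64(-0.0008), np.float64(-0.0009), np.float64(0.0312)] tz 0.001
tilt corr [ 3.1414 -0.0003]
```

```bash
python3 -m inch '[[-0.001,0,0.03,0,0,0,1],[-0.001,0,0.019,0,0,0,1],[0,0,0.009,0,0,0,1],[0,0,0.004,0,0,0,1],[0,0,0,0,0,0,1]]' && python3 -m inch '[[0,0,0,0,0,0,0.78],[0,0,0,0,0,0,0.74],[0,0,0,0,0,0,0.74],[0,0,0,0,0,0,0.74]]' && python3 -m inch '[[0,0,-0.02,0,0,0,0.74],[0,0,-0.035,0,0,0,0.3],[0,0,-0.045,0,0,0,0],[0,0,-0.02,0,0,0,0],[0,0,0,0,0,0,0]]'
cat > look.py <<'E'
from h import *
k=save("top","top1"); a=cv2.imread('pics/top1.png')[140:350,60:560]; cv2.imwrite('pics/top1c.png',cv2.resize(a,None,fx=1.6,fy=1.6,interpolation=2))
for n,z in dict(jar=.06,cup=.075,long_spoon=.016,short_spoon=.016).items():
    for o in outline_of(n,"top")[:5]: print(n,round(o["score"],2),np.round(o["rect"]),rect(poly(k,o["region"],z)))
E
python3 look.py;python3 p.py 0.43 0.08 0.17 90
```

```text
clock: 12.6
position: [0.5696, 0.2894, 0.0152]
tool_rot: [-3.141, -0.0, -3.06]
force: [0.2, 1.1, -0.1]
grip_width: 0.0104
finger_force: 49.1
clock: 13.0
position: [0.5699, 0.2895, 0.0158]
tool_rot: [3.141, 0.001, -3.06]
force: [0.2, -0.0, 0.1]
grip_width: 0.0224
finger_force: 0.0
clock: 13.5
position: [0.5712, 0.2901, 0.1389]
tool_rot: [3.139, 0.005, -3.061]
force: [0.5, 0.4, -0.4]
grip_width: 0.0788
finger_force: 0.0
jar 0.59 [266. 242. 291. 267.] [431.3  83.2  58.4  56.9  17.4]
cup 0.87 [343. 282. 367. 303.] [ 322.5 -118.5   64.6   61.3   88.5]
cup 0.7 [373. 247. 393. 266.] [ 419.9 -196.6   46.4   40.7   88.5]
cup 0.68 [330. 240. 352. 265.] [432.1 -91.3  65.2  62.4  -1.8]
cup 0.6 [323. 211. 333. 227.] [530.3 -52.2  41.4  38.3  -1.6]
cup 0.59 [253. 284. 279. 306.] [318.8 118.2  61.8  60.7 -45.9]
long_spoon 0.44 [203. 185. 208. 204.] [639.7 293.7  12.   11.5  -0.1]
short_spoon 0.68 [397. 181. 407. 215.] [ 589.3 -275.4  102.5   26.3   -0.6]
from [0.5692 0.2891 0.1342] [-3.1408 -0.0016 -3.0603] q7 1.051038093037122 rows 12 width 0.08529790155620878
[np.float64(0.013), np.float64(-0.0164), np.float64(-0.003)] tz 0.138
[np.float64(0.0106), np.float64(-0.0181), np.float64(-0.003)] tz 0.138
[np.float64(0.008), np.float64(-0.0193), np.float64(-0.003)] tz 0.138
[np.float64(0.0053), np.float64(-0.0203), np.float64(-0.003)] tz 0.138
[np.float64(0.0025), np.float64(-0.0208), np.float64(-0.003)] tz 0.138
[np.float64(-0.0004), np.float64(-0.0209), np.float64(-0.003)] tz 0.138
[np.float64(-0.0033), np.float64(-0.0207), np.float64(-0.003)] tz 0.138
[np.float64(-0.0061), np.float64(-0.02), np.float64(-0.003)] tz 0.138
[np.float64(-0.0088), np.float64(-0.019), np.float64(-0.003)] tz 0.138
[np.float64(-0.0113), np.float64(-0.0176), np.float64(-0.003)] tz 0.138
[np.float64(-0.0136), np.float64(-0.0159), np.float64(-0.003)] tz 0.138
[np.float64(-0.0157), np.float64(-0.0139), np.float64(-0.003)] tz 0.138
tilt corr [-3.1408 -0.0016]
```

View pics/top1c.png

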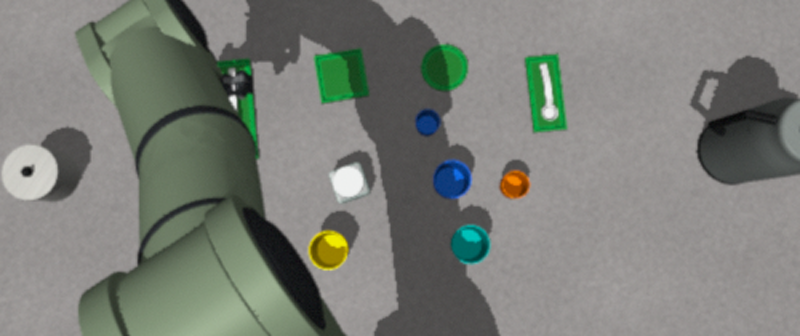

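The short spoon lies centred in its tray at (546,92). The jar is at (348,182) and the cup at (453,180), both unmoved. The arm hides the long tray, so I'll check that later. The jar is next.

```bash
python3 p.py 0.431 0.083 0.16 197
```

```text
from [0.5692 0.2891 0.1342] [-3.1408 -0.0016 -3.0603] q7 1.051038093037122 rows 6 width 0.08529790155620878
[np.float64(0.0257), np.float64(-0.0324), np.float64(-0.0043)] tz -0.036
[np.float64(0.0269), np.float64(-0.0314), np.float64(-0.0043)] tz -0.036
[np.float64(0.028), np.float64(-0.0304), np.float64(-0.0043)] tz -0.036
[np.float64(0.0291), np.float64(-0.0294), np.float64(-0.0043)] tz -0.036
[np.float64(0.0301), np.float64(-0.0284), np.float64(-0.0043)] tz -0.036
[np.float64(0.0311), np.float64(-0.0273), np.float64(-0.0043)] tz -0.036
tilt corr [-3.1408 -0.0016]
```

```bash
python3 -m inch '[[0.0257,-0.0324,-0.004,0,0,-0.036,0],[0.027,-0.0314,-0.004,0,0,-0.036,0],[0.028,-0.0304,-0.004,0,0,-0.036,0],[0.029,-0.0294,-0.004,0,0,-0.036,0],[0.03,-0.0284,-0.004,0,0,-0.036,0]]' && python3 -m inch '[[0.031,-0.0273,-0.004,0,0,-0.036,0],[0,0,0,0,0,0,0],[0,0,0,0,0,0,0],[0,0,0,0,0,0,0]]'
python3 - <<'E'
from h import *
k=save("wrist","w5")
for o in outline_of("jar","wrist")[:3]: print(o["score"],o["rect"],rect(poly(k,o["region"],.06)))
for o in landmark_of("jar","wrist")[:3]: print(o["score"],o["xy"],proj(k,o["xy"],0))
for o in outline_of("long_spoon","wrist")[:2]: print(o["score"],o["rect"],rect(poly(k,o["region"],.016)))
json.dump({a:(b if np.isscalar(b) else np.array(b).tolist()) for a,b in k.items()},open("k5.json","w"))
E
```

```text
clock: 14.25
position: [0.4532, 0.1163, 0.1547]
tool_rot: [-3.141, -0.001, -2.879]
force: [1.6, -0.1, 0.5]
grip_width: 0.0854
finger_force: 0.0
clock: 14.65
position: [0.4321, 0.0839, 0.159]
tool_rot: [3.141, -0.0, -2.844]
force: [-0.1, -0.1, 0.5]
grip_width: 0.0851
finger_force: 0.0
0.6 [276.7, 188.6, 359.8, 283.6] [430.9  84.9  69.4  56.5  18. ]
0.61 [318.6, 220.3] [[0.4327 0.086 ]]
```

View pics/w5.png

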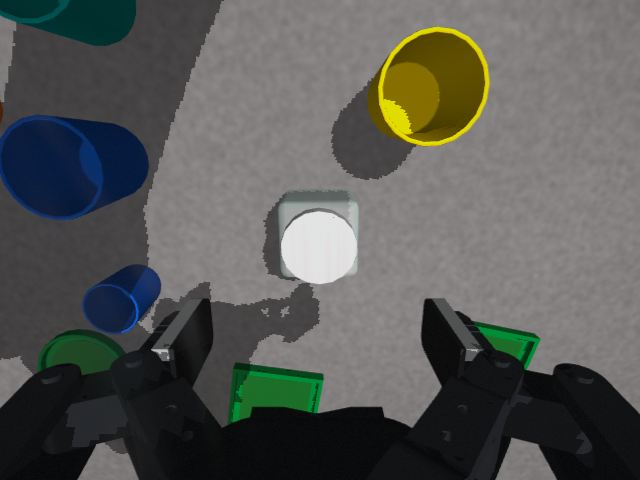

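The jar is squarely in line with the gripper: body edges at columns 279 and 358, lid centre at (319,246). The small blue cup and the yellow one are clear of the fingers.

Run:
```python
from h import *
k=json.load(open("k5.json")); k["pose"]=np.array(k["pose"])
L=proj(k,[319,246.5],.076); e=proj(k,[[282,200],[357,200]],.06); print(L,e.mean(0),np.linalg.norm(e[0]-e[1]))
plan(*L[0],.024,197)
```

```text
[[0.432  0.0857]] [0.4048 0.0778] 0.051400103218293094
from [0.4319 0.0839 0.159 ] [ 3.1415 -0.0005 -2.8435] q7 1.4730492942766107 rows 4 width 0.08537263050435204
[np.float64(-0.0002), np.float64(0.0004), np.float64(0.0337)] tz 0.0
[np.float64(-0.0002), np.float64(0.0004), np.float64(0.0337)] tz 0.0
[np.float64(-0.0002), np.float64(0.0004), np.float64(0.0337)] tz 0.0
[np.float64(-0.0002), np.float64(0.0004), np.float64(0.0337)] tz 0.0
tilt corr [ 3.1415 -0.0005]
```

```bash
python3 -m inch '[[-0.0003,0.0008,0.04,0,0,0,0],[-0.0003,0.0007,0.04,0,0,0,0],[0,0,0.03,0,0,0,0],[0,0,0.025,0,0,0,0],[0,0,0,0,0,0,0.1]]' 40 && python3 -m inch '[[0,0,0,0,0,0,0.3],[0,0,0,0,0,0,0.5],[0,0,0,0,0,0,0.6],[0,0,0,0,0,0,0.6],[0,0,0,0,0,0,0.6]]' && python3 -m inch '[[0,0,-0.02,0,0,0,0.6],[0,0,-0.03,0,0,0,0.6],[0,0,-0.03,0,0,0,0.6],[0,0,-0.02,0,0,0,0.6],[0,0,0,0,0,0,0.6]]'; python3 p.py 0.6285 0.099 0.125 188.1
```

```text
clock: 15.35
position: [0.4304, 0.085, 0.0218]
tool_rot: [3.142, -0.005, -2.843]
force: [-1.0, 0.0, 1.3]
grip_width: 0.077
finger_force: 0.0
clock: 15.85
position: [0.4327, 0.0851, 0.0253]
tool_rot: [-3.142, 0.002, -2.845]
force: [-0.5, 0.2, 13.0]
grip_width: 0.0573
finger_force: 44.5
clock: 16.35
position: [0.4332, 0.0851, 0.1269]
tool_rot: [-3.141, 0.005, -2.845]
force: [0.4, 0.1, -4.2]
grip_width: 0.0577
finger_force: 44.5
from [0.4332 0.0851 0.1269] [-3.1414  0.0046 -2.8449] q7 1.44918531107612 rows 5 width 0.057694711453663304
[np.float64(-0.0382), np.float64(-0.0088), np.float64(0.0004)] tz 0.031
[np.float64(-0.0384), np.float64(-0.0076), np.float64(0.0004)] tz 0.031
[np.float64(-0.0386), np.float64(-0.0064), np.float64(0.0004)] tz 0.031
[np.float64(-0.0388), np.float64(-0.0052), np.float64(0.0004)] tz 0.031
[np.float64(-0.039), np.float64(-0.004), np.float64(0.0004)] tz 0.031
tilt corr [-3.1414  0.0046]
```

```bash
python3 -m inch '[[-0.038,-0.009,0,0,0,0.031,0.6],[-0.038,-0.008,0,0,0,0.031,0.6],[-0.039,-0.006,0,0,0,0.031,0.6],[-0.039,-0.005,0,0,0,0.031,0.6],[-0.039,-0.004,0,0,0,0.031,0.6]]' && python3 -m inch '[[0,0,0,0,0,0,0.6],[0,0,0.02,0,0,0,0.6],[0,0,0.02,0,0,0,0.6],[0,0,0.01,0,0,0,0.6],[0,0,0,0,0,0,0.6]]'; python3 -c "
from h import *
save('wrist','w6'); plan(0.6285,.099,.03,188.1)"
```

```text
clock: 16.85
position: [0.6284, 0.0987, 0.1233]
tool_rot: [-3.141, -0.001, -3.001]
force: [-0.5, 0.4, -2.6]
grip_width: 0.0576
finger_force: 44.5
clock: 17.35
position: [0.6261, 0.0985, 0.0726]
tool_rot: [-3.141, -0.003, -2.999]
force: [-0.4, -0.6, -1.3]
grip_width: 0.0578
finger_force: 44.3
from [0.6268 0.0987 0.0738] [-3.1414 -0.0012 -2.9994] q7 1.4119386814373405 rows 1 width 0.05785530431960094
[np.float64(-0.0017), np.float64(0.0001), np.float64(0.0438)] tz 0.001
tilt corr [-3.1414 -0.0012]
```

View pics/w6.png

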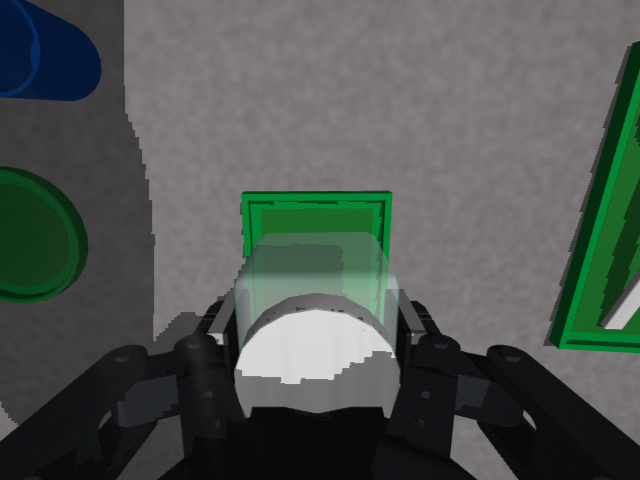

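The jar is upright and square over its tray: tray edges at columns 243 and 391, jar 240–398 and nearer the camera. The long spoon's tail is visible inside the long trough at (625,310). I'll lower the jar slowly.

```bash
python3 -m inch '[[-0.001,0,0.015,0,0,0,0.6],[0,0,0.012,0,0,0,0.6],[0,0,0.008,0,0,0,0.6],[0,0,0.004,0,0,0,0.6],[0,0,0,0,0,0,0.6]]'
```

```text
clock: 17.9
position: [0.628, 0.0988, 0.0346]
tool_rot: [-3.141, -0.001, -2.999]
force: [-0.8, 0.3, -2.3]
grip_width: 0.0577
finger_force: 44.4
```

```bash
python3 -m inch '[[0,0,0.0015,0,0,0,0.6],[0,0,0.0015,0,0,0,0.6],[0,0,0.001,0,0,0,0.6],[0,0,0,0,0,0,0.6]]'; python3 -m inch '[[0,0,0.001,0,0,0,0.6],[0,0,0,0,0,0,0.6]]'
```

```text
clock: 18.3
position: [0.6283, 0.0989, 0.0313]
tool_rot: [-3.142, 0.0, -2.999]
force: [0.2, -0.6, -2.0]
grip_width: 0.0576
finger_force: 44.4
clock: 18.5
position: [0.6283, 0.0989, 0.0303]
tool_rot: [-3.142, 0.0, -2.999]
force: [0.1, 0.2, -2.8]
grip_width: 0.0572
finger_force: 44.4
```

```bash
python3 -m inch '[[0,0,0.0008,0,0,0,0.6],[0,0,0,0,0,0,0.6]]'; python3 -m inch '[[0,0,0.0008,0,0,0,0.6],[0,0,0,0,0,0,0.6]]' ; python3 -m inch '[[0,0,0.0008,0,0,0,0.6],[0,0,0,0,0,0,0.6]]'
```

```text
clock: 18.7
position: [0.6282, 0.0988, 0.0294]
tool_rot: [-3.142, -0.0, -2.999]
force: [1.1, -0.1, -1.8]
grip_width: 0.0573
finger_force: 44.4
clock: 18.9
position: [0.6283, 0.0989, 0.0293]
tool_rot: [-3.142, 0.0, -2.999]
force: [-4.2, -0.5, 9.4]
grip_width: 0.0571
finger_force: 45.5
clock: 19.1
position: [0.6283, 0.0989, 0.0293]
tool_rot: [-3.142, 0.0, -3.0]
force: [-9.3, -1.8, 23.1]
grip_width: 0.0577
finger_force: 47.1
```

Contact at the expected height. I'll back off a touch, release slowly, then rise.

```bash
python3 -m inch '[[0,0,-0.001,0,0,0,0.6],[0,0,0,0,0,0,0.25],[0,0,0,0,0,0,0.1],[0,0,0,0,0,0,0],[0,0,0,0,0,0,0]]' && python3 -m inch '[[0,0,-0.03,0,0,0,0],[0,0,-0.04,0,0,0,0],[0,0,-0.04,0,0,0,0],[0,0,-0.02,0,0,0,0],[0,0,0,0,0,0,0]]'; python3 p.py 0.45 -0.09 0.165 130; python3 p.py 0.432 -0.09 0.165 165
```

```text
clock: 19.6
position: [0.6283, 0.0989, 0.0288]
tool_rot: [-3.142, -0.0, -2.999]
force: [0.6, -0.8, -0.4]
grip_width: 0.0853
finger_force: 0.0
clock: 20.1
position: [0.6298, 0.0991, 0.1622]
tool_rot: [3.141, 0.005, -3.0]
force: [0.4, 0.8, -0.5]
grip_width: 0.0854
finger_force: 0.0
from [0.6298 0.0991 0.1622] [ 3.1412  0.0049 -2.9996] q7 1.4229207345412231 rows 8 width 0.085404293031393
[np.float64(0.0256), np.float64(-0.0202), np.float64(-0.0004)] tz 0.127
[np.float64(0.0228), np.float64(-0.0233), np.float64(-0.0004)] tz 0.127
[np.float64(0.0197), np.float64(-0.026), np.float64(-0.0004)] tz 0.127
[np.float64(0.0162), np.float64(-0.0283), np.float64(-0.0004)] tz 0.127
[np.float64(0.0125), np.float64(-0.0301), np.float64(-0.0004)] tz 0.127
[np.float64(0.0086), np.float64(-0.0315), np.float64(-0.0004)] tz 0.127
[np.float64(0.0046), np.float64(-0.0323), np.float64(-0.0004)] tz 0.127
[np.float64(0.0005), np.float64(-0.0326), np.float64(-0.0004)] tz 0.127
tilt corr [3.1412 0.0049]
from [0.6298 0.0991 0.1622] [ 3.1412  0.0049 -2.9996] q7 1.4229207345412231 rows 7 width 0.085404293031393
[np.float64(0.0318), np.float64(-0.0227), np.float64(-0.0004)] tz 0.058
[np.float64(0.0304), np.float64(-0.0245), np.float64(-0.0004)] tz 0.058
[np.float64(0.029), np.float64(-0.0263), np.float64(-0.0004)] tz 0.058
[np.float64(0.0274), np.float64(-0.0279), np.float64(-0.0004)] tz 0.058
[np.float64(0.0257), np.float64(-0.0294), np.float64(-0.0004)] tz 0.058
[np.float64(0.024), np.float64(-0.0309), np.float64(-0.0004)] tz 0.058
[np.float64(0.0222), np.float64(-0.0322), np.float64(-0.0004)] tz 0.058
tilt corr [3.1412 0.0049]
```

```bash
python3 p.py 0.432 -0.0905 0.162 188 0.045
```

```text
from [0.6298 0.0991 0.1622] [ 3.1412  0.0049 -2.9996] q7 1.4229207345412231 rows 7 width 0.085404293031393
[np.float64(0.0318), np.float64(-0.0228), np.float64(0.0)] tz 0.0
[np.float64(0.0318), np.float64(-0.0228), np.float64(0.0)] tz 0.0
[np.float64(0.0318), np.float64(-0.0228), np.float64(0.0)] tz 0.0
[np.float64(0.0318), np.float64(-0.0229), np.float64(0.0)] tz 0.0
[np.float64(0.0318), np.float64(-0.0229), np.float64(0.0)] tz 0.0
[np.float64(0.0318), np.float64(-0.0229), np.float64(0.0)] tz 0.0
[np.float64(0.0318), np.float64(-0.0229), np.float64(0.0)] tz 0.0
tilt corr [3.1412 0.0049]
```

```bash
python3 -m inch '[[0.032,-0.023,0,0,0,0,0],[0.032,-0.023,0,0,0,0,0],[0.032,-0.023,0,0,0,0,0],[0.032,-0.023,0,0,0,0,0],[0.032,-0.023,0,0,0,0,0]]' && python3 -m inch '[[0.032,-0.023,0,0,0,0,0],[0.031,-0.023,0,0,0,0,0],[0,0,0,0,0,0,0],[0,0,0,0,0,0,0],[0,0,0,0,0,0,0]]'
python3 - <<'E'
from h import *
k=save("wrist","w7")
for o in outline_of("cup","wrist")[:5]: print(o["score"],o["rect"],rect(poly(k,o["region"],.075)))
L=landmark_of("cup","wrist")[:5]
for o in L: print(o["score"],o["xy"],proj(k,o["xy"],0))
plan(.432,-.0905,.025,188)
json.dump({a:(b if np.isscalar(b) else np.array(b).tolist()) for a,b in k.items()},open("k7.json","w"))
E
```

```text
clock: 20.6
position: [0.4846, -0.0386, 0.1583]
tool_rot: [3.142, -0.001, -2.999]
force: [0.2, -0.7, 0.5]
grip_width: 0.0854
finger_force: 0.0
clock: 21.1
position: [0.4309, -0.0915, 0.1587]
tool_rot: [3.141, 0.0, -2.999]
force: [0.1, 1.4, 1.2]
grip_width: 0.0855
finger_force: 0.0
0.93 [243.9, 0.1, 353.4, 122.3] [ 323.1 -118.    64.5   64.1  -81.9]
0.89 [268.3, 186.9, 367.5, 297.1] [430.7 -89.8  70.   65.6 -26.1]
0.8 [319.4, 312.3, 368.5, 387.7] [509.4 -62.2  60.7  38.3  24.2]
0.8 [127.3, 167.9, 212.0, 235.4] [ 415.3 -187.3   55.6   43.7  -73.4]
0.68 [560.8, 72.2, 637.8, 169.5] [333.8  69.3  56.4  44.7  22.6]
0.91 [188.7, 191.5] [[ 0.4225 -0.2023]]
0.85 [592.9, 117.7] [[0.317  0.1159]]
0.77 [303.1, 79.1] [[ 0.3216 -0.1177]]
0.68 [318.9, 222.9] [[ 0.4341 -0.089 ]]
from [ 0.4308 -0.0914  0.1587] [ 3.1414 -0.0002 -2.9981] q7 1.752790445465151 rows 3 width 0.08549641208196807
[np.float64(-0.0004), np.float64(0.0002), np.float64(0.0446)] tz 0.001
[np.float64(-0.0004), np.float64(0.0002), np.float64(0.0446)] tz 0.001
[np.float64(-0.0004), np.float64(0.0002), np.float64(0.0446)] tz 0.001
tilt corr [ 3.1414 -0.0002]
```

View pics/w7.png

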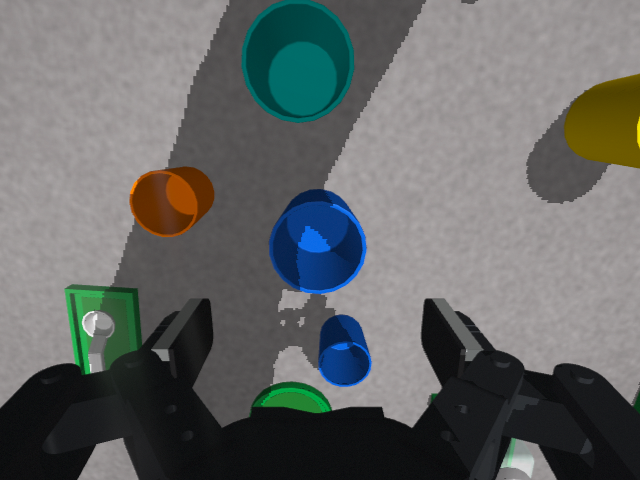

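The blue cup's rim centre is at (318,242), centred between the fingers. The small blue cup at (345,352) is lower than the gripper's body and clear of the fingers.

```bash
python3 -m inch '[[-0.002,0.0015,0.04,0,0,0,0],[0,0,0.04,0,0,0,0],[0,0,0.03,0,0,0,0],[0,0,0.024,0,0,0,0],[0,0,0,0,0,0,0.1]]' 40 && python3 -m inch '[[0,0,0,0,0,0,0.3],[0,0,0,0,0,0,0.5],[0,0,0,0,0,0,0.6],[0,0,0,0,0,0,0.6],[0,0,0,0,0,0,0.6]]' && python3 -m inch '[[0,0,-0.02,0,0,0,0.6],[0,0,-0.03,0,0,0,0.6],[0,0,-0.03,0,0,0,0.6],[0,0,-0.02,0,0,0,0.6],[0,0,0,0,0,0,0.6]]'; python3 p.py 0.6405 -0.088 0.125 188.1
```

```text
clock: 21.75
position: [0.4308, -0.0896, 0.0225]
tool_rot: [3.14, -0.004, -2.998]
force: [0.1, -0.4, 0.3]
grip_width: 0.0769
finger_force: 0.0
clock: 22.25
position: [0.4325, -0.0904, 0.0255]
tool_rot: [-3.141, 0.001, -3.0]
force: [0.7, -0.4, 4.4]
grip_width: 0.0633
finger_force: 43.9
clock: 22.75
position: [0.4333, -0.0906, 0.1273]
tool_rot: [-3.141, 0.004, -3.0]
force: [0.0, 0.2, -1.8]
grip_width: 0.0632
finger_force: 44.6
from [ 0.4333 -0.0906  0.1273] [-3.1405  0.0041 -2.9997] q7 1.7371445624981892 rows 5 width 0.06318541939148545
[np.float64(-0.0411), np.float64(-0.0054), np.float64(0.0005)] tz 0.0
[np.float64(-0.0411), np.float64(-0.0053), np.float64(0.0005)] tz 0.0
[np.float64(-0.0411), np.float64(-0.0053), np.float64(0.0005)] tz 0.0
[np.float64(-0.0411), np.float64(-0.0053), np.float64(0.0005)] tz 0.0
[np.float64(-0.0411), np.float64(-0.0053), np.float64(0.0005)] tz 0.0
tilt corr [-3.1405  0.0041]
```

```bash
python3 -m inch '[[-0.041,-0.005,0,0,0,0,0.6],[-0.041,-0.005,0,0,0,0,0.6],[-0.041,-0.005,0,0,0,0,0.6],[-0.041,-0.005,0,0,0,0,0.6],[-0.041,-0.006,0,0,0,0,0.6]]' && python3 -m inch '[[0,0,0,0,0,0,0.6],[0,0,0.02,0,0,0,0.6],[0,0,0.02,0,0,0,0.6],[0,0,0.01,0,0,0,0.6],[0,0,0,0,0,0,0.6]]'; python3 -c "
from h import *
save('wrist','w8'); plan(0.6405,-.088,.03,188.1)"
```

```text
clock: 23.25
position: [0.6399, -0.0868, 0.1238]
tool_rot: [3.141, -0.001, -2.999]
force: [-0.2, -0.0, 0.4]
grip_width: 0.0634
finger_force: 44.6
clock: 23.75
position: [0.6375, -0.0869, 0.0731]
tool_rot: [3.141, -0.003, -2.999]
force: [0.8, 0.1, -0.9]
grip_width: 0.0634
finger_force: 44.6
from [ 0.6382 -0.087   0.0744] [ 3.1414 -0.0012 -2.9995] q7 1.716087833092431 rows 1 width 0.06358981438547524
[np.float64(-0.0021), np.float64(-0.0013), np.float64(0.0444)] tz 0.001
tilt corr [ 3.1414 -0.0012]
```

View pics/w8.png

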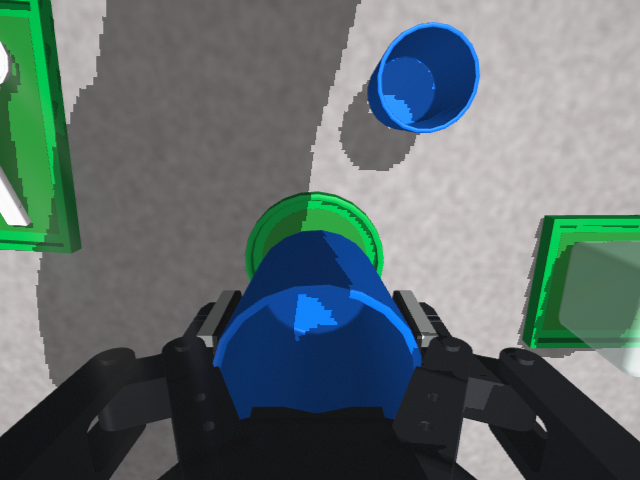

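The cup is upright over the round tray: tray columns 246–384 with centre 315, cup centre about 316. The jar stands in its tray at the right. I'll lower the cup.

```bash
python3 -m inch '[[-0.001,-0.001,0.015,0,0,0,0.6],[-0.001,0,0.014,0,0,0,0.6],[0,0,0.008,0,0,0,0.6],[0,0,0.004,0,0,0,0.6],[0,0,0,0,0,0,0.6]]'; python3 -m inch '[[0,0,0.001,0,0,0,0.6],[0,0,0.001,0,0,0,0.6],[0,0,0.001,0,0,0,0.6],[0,0,0,0,0,0,0.6]]'; python3 -m inch '[[0,0,0.0008,0,0,0,0.6],[0,0,0,0,0,0,0.6]]'
```

```text
clock: 24.3
position: [0.6405, -0.0877, 0.0332]
tool_rot: [3.141, -0.001, -2.999]
force: [0.1, 0.8, -1.3]
grip_width: 0.0633
finger_force: 44.6
clock: 24.7
position: [0.6409, -0.0877, 0.031]
tool_rot: [-3.142, 0.0, -2.999]
force: [0.1, 0.3, -1.5]
grip_width: 0.0632
finger_force: 44.6
clock: 24.9
position: [0.6408, -0.0877, 0.0301]
tool_rot: [-3.142, 0.0, -2.999]
force: [-0.4, -0.2, -0.6]
grip_width: 0.0633
finger_force: 44.6
```

```bash
python3 -m inch '[[0,0,0.0008,0,0,0,0.6],[0,0,0,0,0,0,0.6]]'; python3 -m inch '[[0,0,0,0,0,0,0.3],[0,0,0,0,0,0,0.1],[0,0,0,0,0,0,0],[0,0,0,0,0,0,0],[0,0,0,0,0,0,0]]' && python3 -m inch '[[0,0,-0.03,0,0,0,0],[0,0,-0.04,0,0,0,0],[0,0,-0.04,0,0,0,0],[0,0,-0.04,0,0,0,0],[0,0,-0.04,0,0,0,0]]' && python3 -m inch '[[0.04,0,0,0,0,0,0],[0.04,0,0,0,0,0,0],[0.04,0,0,0,0,0,0],[0.04,0,0,0,0,0,0],[0.04,0,0,0,0,0,0]]' && python3 -m inch '[[0,0,0,0,0,0,0],[0,0,0,0,0,0,0],[0,0,0,0,0,0,0]]'
python3 - <<'E'
from h import *
k=save("top","top2"); s=save("scene","sc2")
for n,z in dict(jar=.064,cup=.079,long_spoon=.016,short_spoon=.016,flask=0,sugar_tin=.107).items():
    for c,kk in(("top",k),("scene",s)):
        for o in outline_of(n,c)[:5]: print(c,n,round(o["score"],2),rect(poly(kk,o["region"],z)))
a=cv2.imread('pics/top2.png')[140:310,150:460]; b=cv2.imread('pics/sc2.png')[200:330,180:490]
cv2.imwrite('pics/f.png',cv2.resize(np.vstack([a,b]),None,fx=1.95,fy=1.95,interpolation=2))
E
```

```text
clock: 25.1
position: [0.6411, -0.0878, 0.0295]
tool_rot: [-3.141, 0.001, -3.0]
force: [0.3, -0.7, 3.1]
grip_width: 0.0633
finger_force: 44.5
clock: 25.6
position: [0.6408, -0.0877, 0.0292]
tool_rot: [3.142, -0.0, -2.999]
force: [-1.2, -0.3, -0.1]
grip_width: 0.0854
finger_force: 0.0
clock: 26.1
position: [0.6406, -0.0877, 0.2211]
tool_rot: [-3.142, 0.0, -2.999]
force: [0.1, -1.1, 0.5]
grip_width: 0.0855
finger_force: 0.0
clock: 26.6
position: [0.4412, -0.1162, 0.2193]
tool_rot: [-3.141, 0.0, -2.999]
force: [0.7, -0.7, 0.3]
grip_width: 0.086
finger_force: 0.0
clock: 26.9
position: [0.4438, -0.1159, 0.2195]
tool_rot: [-3.141, 0.001, -2.999]
force: [0.3, -0.3, 0.6]
grip_width: 0.0855
finger_force: 0.0
top jar 0.64 [623.3  96.9  69.2  58.1  10. ]
scene jar 0.69 [645.6  95.2 105.3  63.6  -7. ]
scene jar 0.56 [651.9 -90.7 105.3  63.6  -3.9]
top cup 0.78 [529.7 -52.   41.3  38.1  -1.6]
top cup 0.73 [635.7 -89.5  73.   63.3  -1.7]
top cup 0.63 [319.6 119.8  64.   63.6  89. ]
top cup 0.4 [621.   94.8  74.1  58.1   9. ]
scene cup 0.97 [663.9 -90.9 106.8  62.6  -3.9]
scene cup 0.94 [353.9 115.3 125.9  63.3  -6.7]
scene cup 0.88 [ 357.2 -117.7  122.9   59.2   -1.4]
scene cup 0.63 [573.8 -57.6  71.7  40.6  -4.3]
scene cup 0.58 [ 463.  -199.    79.1   42.3   -0.7]
top long_spoon 0.79 [572.9 285.3 139.7  28.5  -0. ]
scene long_spoon 0.72 [575.3 292.6 149.7  29.6   8.8]
top short_spoon 0.58 [ 622.7 -269.6   36.6   13.1    8.5]
scene short_spoon 0.57 [ 592.3 -275.6  101.8   24.8    1.2]
top flask 0.64 [654.8 -95.4  77.8  67.4  -1.7]
top flask 0.59 [ 495.7 -692.   302.9  138.8  -77.7]
scene flask 0.56 [ 328.1 -669.3  434.2  151.3   30.1]
top sugar_tin 0.73 [455.4 586.5 127.3  89.3  70.3]
scene sugar_tin 0.61 [510.5 578.3 173.2  90.8 -35.8]
```

View pics/f.png

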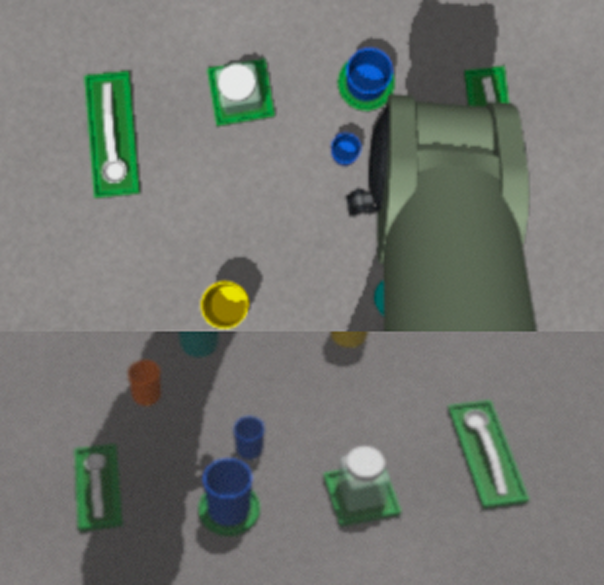

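All four are in their own trays, hollow up or upright, and the arm is clear. I'm handing the job in.

```bash
python3 -c "
from workcell import bot; print(bot.job_done())"
```

```text
the job is handed in; nothing more can be done
None
```

The job is handed in at about 27 s of the 112 s allowed: in the last top and scene pictures both spoons, the jar and the cup are in their own trays with the arm clear, though no verdict came back.

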